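# Cap the courtyard rain-tank stub with a camlock cap

## Robot

A 6-joint arm with a two-finger parallel gripper is mounted at the origin on the work surface. World frame = base frame: x ahead of the robot, y to its left, z up, the work surface at z = 0. Lengths are in m, angles in degrees, forces in N, time in s.
With the tool pointing down it reaches from about 0.4 to 0.825 m from the base axis. Payload 7 kg.
Tool frame: the origin (TCP) lies at the very end of the fingers, on their centre line; the grasp point (between the pads) lies 19 mm behind it (ctrl.grasp_offset is the distance from the TCP to the grasp point, in m); z points along the fingers, y is the line along which they close (so a half turn about z gives the same grasp; the last joint's range is limited). The gripper opens to 88 mm and grips with 3 to 60 N. Pads are 19 mm wide; open, the fingers measure 130 mm over their backs; the gripper's body (78 mm by 193 mm) begins 47 mm behind the grasp point.
Start: joints at [89.158, 20.546, 0.682, 0, -70.136, -16.507], TCP at [0.201, 0.644, 0.227] pointing down, gripper open.
Joint ranges: [-176.03, 176.03], [-82.01, 121.73], [-58.28, 71.71], [-173.87, 95.51], [-174.79, -0.11], [-173.66, 173.66]. Speed limits (degrees/s): [136.94, 136.94, 172.46, 180, 180, 180].

## Interface

Orientations are given as [roll, pitch, yaw] about the fixed x, y, z axes, in that order (R = Rz(yaw) Ry(pitch) Rx(roll)).
In Python, from plant import ctrl gives the robot as it stands. The module is installed in compiled form; this text tells all that it offers.
- The arm moves only by the tool jog_arm, never from a script. Its argument "plan" is a list that holds one entry, the list of rows, each a list of 7 numbers: the opening, from 0 (shut) to 1 (fully open), then the shift along the tool's x, y, z in m, then the turn, a rotation vector about the tool's x, y, z in degrees. A call has 1 to 20 rows; each row is the pose to reach, as a shift and turn from the pose commanded when the call began, along the tool's axes at that moment; what a row does not reach only later rows make up. A row lasts 1/8 s, in which the tool goes at most 62.5 mm and 10.7 degrees, less where a joint would pass 70% of its speed; a pose out of reach is approached as far as the arm can. A call with a gripper value outside its range is refused whole. The fingers move at their own pace and stop on an object; the grip force is fixed at half the most. Time passes only in rows, so rows that repeat a pose let the fingers close. It gives the time, the measured TCP pose, the force, the opening and the grip force at its end, in the units of the state.
- ctrl.get_obs(): the state, without advancing time (a new reading comes with each control period).
- ctrl.snapshot(name): name is "side" or "top" or "wrist"; returns a dict with "image" (384x512x3 uint8, red, green, blue), "vertical_fov" (degrees; the focal length in pixels is half the picture's height over the tangent of half this angle, whatever the lens; pixels are square), "cx", "cy" (the principal point, pixels), "R" (3x3) and "t" (3): a world point X has camera coordinates R X + t; the wrist camera has in their place "T_tool_cam" (4x4, takes a point from camera to tool coordinates, whose origin is the TCP and whose axes are the flange's). Camera axes: x right, y down, z forward; pixel columns grow to the right and rows downward; lengths in m; the calibration is good to about 2 mm. A picture is of the moment at which its call begins: read the wrist's pose just before it. There is no depth.
- ctrl.close_job(): hands the job in; it is judged then, once.
The state is a dict: "clock": time; "joint_pos": joint angles; "qvel": joint speeds; "tau": joint torques, N m; "tool_pos": TCP position; "orientation": TCP orientation; "force": force on the tool from outside, world axes, zero at the start; "moment": the same for the moment, N m; "opening": finger opening in m; "gripper_force": force on a finger pad.
Only numpy, scipy, OpenCV 4.12 (cv2) and the standard library are available. Lean on these libraries where they do the work, as an engineer would, in place of code of your own. Each camera call takes 0.05 s, during which the arm holds its last target. There are 200 camera calls.

## Task

Close off the rain-tank pipe: set the blue-handled camlock cap over the upright brass stub, push it down against the stiff rubber seal until it is fully home, and keep leaning on it with a steady push of about two kilos (never more than three) for a good second so the seal beds in. Then, with the cap home, swing its two cam arms fully down to their stops, first one and then the other, without forcing anything, so the cap stays home, level and locked. Leave everything else on the shelf where it is.

Things in the scene. Friction and masses are not known exactly. Their poses are not given: they have to be found in the camera images.
- cap: Loose aluminium camlock cap, a cup with its mouth down: 60 mm in diameter, 60 mm tall, bore 46.4 mm wide and 53 mm deep, blue grip bar on top, 0.2 to 0.4 kg. Origin: centre of the mouth's rim plane; z up along the bore. Two flat steel cam arms are hinged on it, at its +y and -y sides. Either way round fits the stub.
- cap_grip (a point): Centre of the cap's blue grip bar, 73 mm above the cap's origin; the cap's axes. The bar is 14 mm thick along x, 44 mm long along y, 26 mm tall; its foot, 13 mm below this point, is the cup's flat top.
- stub: Brass grooved adaptor of the tank, fixed upright: a stub 44 mm in diameter on a green round boss (110 mm wide, 16 mm thick). Origin: centre of the underside, on the shelf. A black rubber seal plug 25 mm wide stands 9 to 13 mm proud of the rim; the cap's inner top meets it first; it slides down at about 6 N and stays where pushed.
- stub_rim (a point): Centre of the stub's brass rim, 120 mm above the shelf, z up; edge tapered 4 mm in and down; groove 10 to 36 mm below the rim. A worn rubber washer, 34 mm wide, lies on the rim: nobody knows how thick it is (0 to 6 mm). Fully home, the cap's inner top sits on it, point cap_grip 20 to 26 mm above this point, and the push rises 25 N per mm.
- cam_l (a joint): Cam arm on the cap's +y side, rad: 0 = standing out 20 degrees above level; grows as it swings down; 1.48 = stop, 65 degrees below level, locked under the stub's lip. Starts at 0 to 0.3. Stiff hinge (0.10 N m), stays where left; cannot close if the cap is not home. Hinge line: along the cap's x, 30 mm from the cap's axis, 39.5 mm below point cap_grip.
- cam_r (a joint): The same for the cam arm on the cap's -y side: 0 = out, 1.48 = fully down.
- cam_l_pad (a point): Place to push on the upper (outer) face of the +y arm: 45 mm out from its hinge, 3 mm above the arm's mid-plane (which goes through the hinge). The flat arm is 14 mm wide and 6 mm thick and ends 58 mm from the hinge, with a thin finger ring beyond.
- cam_r_pad (a point): The same point on the -y arm.
- pinch_bowl: Orange silicone pinch bowl, 84 mm wide, 40 mm tall, loose; leave alone. Origin: centre of its underside.
- probe: Meat thermometer probe lying in its grey sleeve, about 215 mm long, 14 mm thick, along its x, loose; leave alone.
- old_plug: Old brass screw plug, 48 mm wide, 36 mm tall, no arms, does not fit; loose; leave alone.
- brush: Grill brush with wooden handle, lying along its x, loose; leave alone.

How it is judged (in metres and radians):
On the way, in this order (a step that is already met when the one before it is completed fails the run):
1. the cap is fully home on the stub and held pressed on it with 15 to 27 N for 0.8 s, both arms still out (z of cap_grip in the frame of stub_rim below 0.0285 m and horizontal distance between cap_grip and stub_rim below 0.006 m and angle between cap_grip's own z axis and vertical below 0.08 rad and contact force between cap and stub between 15 and 27 N and value of joint each of cam_l, cam_r below 0.6 rad), for 0.8 s.
2. one cam arm is fully down, the other still out, the cap on the stub (((value of joint cam_l above 1.38 rad and value of joint cam_r below 0.6 rad) or (value of joint cam_r above 1.38 rad and value of joint cam_l below 0.6 rad))), for 0.1 s.
3. the second cam arm is fully down too (value of joint each of cam_l, cam_r above 1.38 rad), for 0.2 s.
At the end, for the whole second after the job is handed in: The cap sits home on the stub (pressed down onto the washer in step 1 and its grip at most 28.5 mm above the rim, centred within 6 mm, level within 0.08 rad), both cam arms within 0.1 rad of their lower stops, released and at rest (all of step 3 and z of cap_grip in the frame of stub_rim below 0.0285 m and horizontal distance between cap_grip and stub_rim below 0.006 m and angle between cap_grip's own z axis and vertical below 0.08 rad and linear speed of cap below 0.02 m/s); the robot touches nothing.
It fails at once if the cap, its arms still out, is pushed onto the stub with more than 33 N (contact force between cap and stub above 33 N and value of joint each of cam_l, cam_r below 0.5 rad).
It fails at once if a cam arm is forced, so hard that cap and stub bear on one another with more than 75 N (a push of some 25 N on an arm that is at its stop) (contact force between cap and stub above 75 N).
It fails at once if a cam arm is swung down (past 0.9 rad) while the cap is not on the stub (value of joint any of cam_l, cam_r above 0.9 rad and (z of cap_grip in the frame of stub_rim above 0.034 m or horizontal distance between cap_grip and stub_rim above 0.01 m)).
It fails at once if a bystander is moved more than 20 mm (distance of any of pinch_bowl, probe, old_plug, brush from where it was at the start of the episode above 0.02 m).
It also fails if it takes over 72 s, if anything falls off the work surface, if the arm or the gripper's body presses on something with over 40 N, if the wrist force passes 120 N, or if a joint passes its speed limit or range.

## Working session

There is one attempt and no reset: what is moved stays moved. The work goes in short steps, Python scripts to look and compute and a tool call to move; the robot and the scene stay as the last step left them, time stands still between calls to the robot, and variables do not carry over. Pictures are saved under pics/ and viewed, at most 10 in all, crops included, and the job is handed in when it is done.

Besides the shell and the picture viewer there is one more tool, called after ">>>" as name(argument=value, ...), one argument or row to a line, values as JSON. jog_arm: Moves the arm, as the interface text tells. Its arguments: {"type":"object","properties":{"plan":{"type":"array","items":{"type":"array","items":{"type":"array","items":{"type":"number"}}}}},"required":["plan"]}

```bash
mkdir -p pics
cat > h.py <<'E'
import numpy as np, cv2, pickle
from scipy.spatial.transform import Rotation as Rn
from plant import ctrl
def snap(n,f):
    o=ctrl.get_obs(); s=ctrl.snapshot(n); s=dict(s)
    if n=="wrist":
        T=np.eye(4); T[:3,:3]=Rn.from_euler('xyz',o['orientation'],degrees=True).as_matrix(); T[:3,3]=o['tool_pos']
        C=np.linalg.inv(T@np.array(s['T_tool_cam'])); s['R']=C[:3,:3]; s['t']=C[:3,3]
    pickle.dump(s,open(f'pics/{f}.pkl','wb')); cv2.imwrite(f'pics/{f}.png',s['image'][:,:,::-1]); return s
def load(f): return pickle.load(open(f'pics/{f}.pkl','rb'))
def K(s):
    f=192/np.tan(np.radians(s['vertical_fov'])/2); return np.array([[f,0,s['cx']],[0,f,s['cy']],[0,0,1]])
def proj(s,X):
    c=K(s)@(np.array(s['R'])@np.array(X,float)+np.array(s['t'])); return c[:2]/c[2]
def atz(s,p,z):
    d=np.array(s['R']).T@np.linalg.inv(K(s))@[p[0],p[1],1]; c=-np.array(s['R']).T@np.array(s['t']); return c+d*(z-c[2])/d[2]
def tri(s1,p1,s2,p2):
    P=[K(s)@np.c_[s['R'],s['t']] for s in(s1,s2)]
    X=cv2.triangulatePoints(P[0],P[1],np.array(p1,float).reshape(2,1),np.array(p2,float).reshape(2,1))[:,0]; X=X[:3]/X[3]
    return X, proj(s1,X)-p1, proj(s2,X)-p2
E
python3 - <<'E'
from h import *
a=[snap(n,n+'0') for n in("side","top","wrist")]
for s in a: print({k:(np.round(v,3).tolist() if k!='image' else 0) for k,v in s.items()})
print(ctrl.get_obs(), ctrl.grasp_offset)
im=np.hstack([a[0]['image'],a[1]['image']]);cv2.imwrite('pics/m.png',cv2.resize(np.vstack([im,np.hstack([a[2]['image'],a[2]['image']*0])]),(800,600))[:,:,::-1])
E
```

```text
{'image': 0, 'vertical_fov': 49.099, 'cx': 251.099, 'cy': 193.14, 'R': [[0.787, -0.617, 0.001], [-0.418, -0.536, -0.733], [0.453, 0.577, -0.68]], 't': [-0.466, 0.31, 1.06]}
{'image': 0, 'vertical_fov': 51.797, 'cx': 259.329, 'cy': 194.317, 'R': [[-0.025, -1.0, -0.015], [-0.995, 0.027, -0.092], [0.092, 0.013, -0.996]], 't': [0.021, 0.61, 1.12]}
{'image': 0, 'vertical_fov': 62.711, 'cx': 258.631, 'cy': 188.401, 'T_tool_cam': [[0.0, -0.967, -0.255, 0.067], [1.0, 0.0, 0.001, 0.001], [-0.001, -0.255, 0.967, -0.158], [0.0, 0.0, 0.0, 1.0]], 'R': [[-0.298, -0.955, 0.002], [-0.923, 0.289, 0.255], [-0.244, 0.074, -0.967]], 't': [0.673, -0.033, 0.389]}
{'clock': 0.15, 'joint_pos': array([ 8.91586046e+01,  2.05821085e+01,  6.46856143e-01, -1.40220286e-02,
       -7.01363152e+01, -1.65067596e+01]), 'qvel': array([-0.02858354, -0.0852499 ,  0.20193429,  0.11516074, -0.01123146,
        0.00571648]), 'tau': array([-1.55417620e-03, -5.83274388e+01,  2.93291706e+01,  7.00135097e+00,
        8.82778462e-03, -1.01339774e-04]), 'tool_pos': array([0.20119066, 0.6439393 , 0.22584653]), 'orientation': array([ 1.79927636e+02, -7.69600147e-03, -1.73529229e+01]), 'force': array([-0.37739998, -0.18179078, -0.12051211]), 'moment': array([ 0.01846128,  0.04021559, -0.01424789]), 'gripper_force': 0.0, 'opening': 0.08735190198592466} 0.0188
```

View pics/m.png

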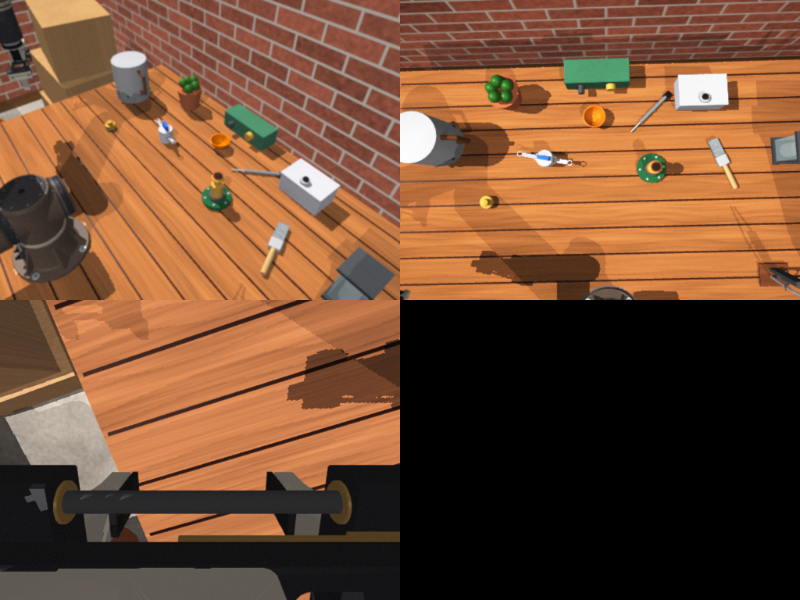

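The overview shows, in panel pixels: cap at side (166,130) and top (145,158); stub at side (217,190) and top (255,167). I'll enlarge these.

Run:
```python
from h import *
s,t=load('side0'),load('top0')
def crop(a,u,v,w=80,h=60,k=5): return cv2.resize(a['image'][v:v+h,u:u+w],None,fx=k,fy=k,interpolation=cv2.INTER_CUBIC)
m=np.vstack([np.hstack([crop(s,180,135),crop(s,240,212)]),np.hstack([crop(t,145,170),crop(t,285,180)])])
cv2.imwrite('pics/c1.png',m[:,:,::-1])
```

```text
(no output)
```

View pics/c1.png

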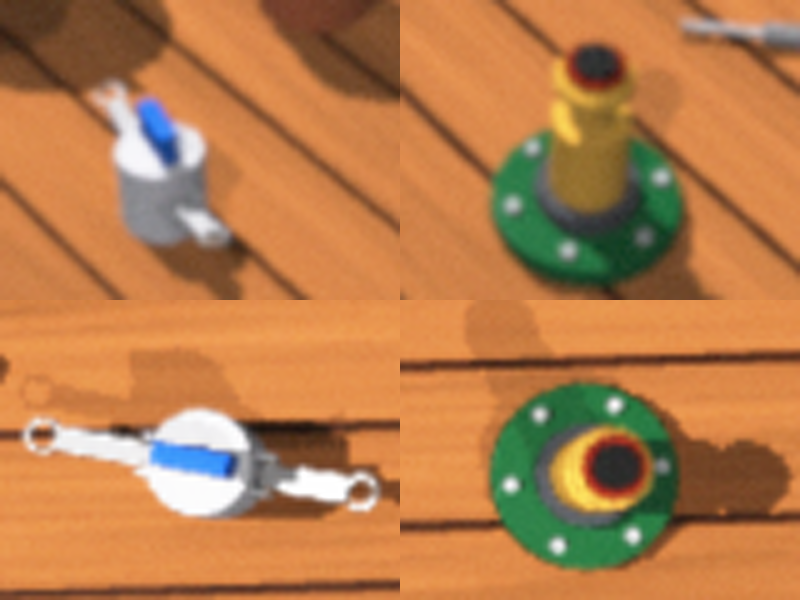

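Crops show: cap top disc centre at side crop (160,152) and top crop (199,162). Seal top is at side (196,63), top (214,166). The boss centre is at top (185,176). Arm rings are at top (42,134) and (361,190).

Run:
```python
from h import *
s,t=load('side0'),load('top0')
print('cap top',tri(s,(211.6,165.0),t,(184.4,202.0)))
print('seal',tri(s,(278.8,224.2),t,(327.4,212.8)))
print('boss',tri(s,(277,253),t,(321.6,214.8)), atz(t,(321.6,214.8),.016), atz(s,(277,253),.016))
c=lambda x,y:(145+x/5-.4,170+y/5-.4)
a,b=atz(t,c(42,134),.06),atz(t,c(361,190),.06); print(a,b,np.degrees(np.arctan2(*(a-b)[1::-1])))
a,b=atz(t,c(152,156),.086),atz(t,c(237,164),.086); print(a,b,(a+b)/2,np.degrees(np.arctan2(*(a-b)[1::-1])))
```

```text
cap top (array([0.59225379, 0.2178534 , 0.05471407]), array([-0.21984139,  0.00435872]), array([ 0.15675079, -0.24917067]))
seal (array([ 0.54808591, -0.1746926 ,  0.12413888]), array([-0.22174523,  0.02589146]), array([ 0.14309391, -0.21148905]))
boss (array([ 0.54744078, -0.17612557,  0.00514328]), array([-0.16569163,  0.01821792]), array([ 0.10235165, -0.15218399])) [ 0.5466053 -0.1742563  0.016    ] [ 0.54174229 -0.18277132  0.016     ]
[0.60940273 0.30627865 0.06      ] [0.57290274 0.12580209 0.06      ] 78.56658676197948
[0.5931244  0.23792642 0.086     ] [0.58745375 0.19092109 0.086     ] [0.59028907 0.21442375 0.086     ] 83.12116086906651
```

Heights check out (cap top 55 mm vs 60 mm, seal 124 mm vs 129–133 mm). Cap is at about (0.590, 0.216) with the bar at azimuth ~80°. Stub is at (0.547, −0.175). I'm moving above the cap with yaw −100°.

>>> jog_arm(
  plan=[
    [[1,0.499,0.292,0.006,0,0,82.65],[1,0.499,0.292,0.006,0,0,82.65],[1,0.499,0.292,0.006,0,0,82.65],[1,0.499,0.292,0.006,0,0,82.65],[1,0.499,0.292,0.006,0,0,82.65],[1,0.499,0.292,0.006,0,0,82.65],[1,0.499,0.292,0.006,0,0,82.65],[1,0.499,0.292,0.006,0,0,82.65],[1,0.499,0.292,0.006,0,0,82.65],[1,0.499,0.292,0.006,0,0,82.65],[1,0.499,0.292,0.006,0,0,82.65],[1,0.499,0.292,0.006,0,0,82.65],[1,0.499,0.292,0.006,0,0,82.65],[1,0.499,0.292,0.006,0,0,82.65]],
  ],
)

```text
clock: 1.9
tool_pos: [0.59, 0.2177, 0.2208]
orientation: [-180.0, 0.0, -99.9]
force: [0.4, -0.8, 0.1]
opening: 0.0877
gripper_force: 0.0
```

Run:
```python
from h import *
a=snap('wrist','w1'); o=ctrl.get_obs(); print(o['joint_pos'],o['tool_pos'],o['orientation'])
cv2.imwrite('pics/w1b.png',cv2.resize(a['image'],(800,600),interpolation=cv2.INTER_CUBIC)[:,:,::-1])
```

```text
[ 3.79936539e+01  1.64484399e+01 -5.98920681e+00 -6.23431789e-04
 -6.75402831e+01 -4.79152856e+01] [0.5901183  0.21757389 0.22079076] [-1.79985636e+02  1.67657285e-02 -9.99218677e+01]
```

View pics/w1b.png

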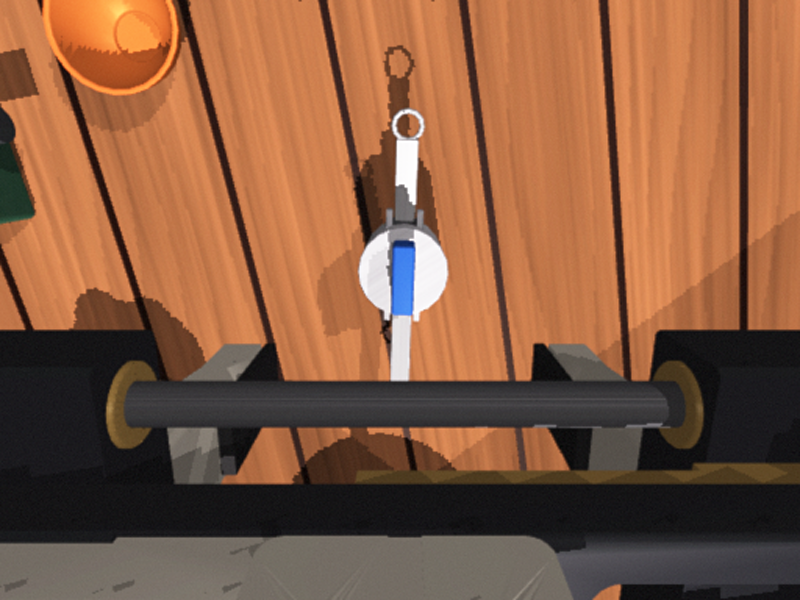

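Cap disc centre is at (403,271) and the bar spans (404,246) to (402,315), in the enlarged picture. The far ring is at (408,125) and the near arm leaves at (400,380).

Run:
```python
from h import *
w,t,s=load('w1'),load('top0'),load('side0')
c=lambda x,y:((x+.5)*.64-.5,(y+.5)*.64-.5)
print('disc',atz(w,c(403,271),.06)); print('disc tri',tri(w,c(403,271),s,(211.6,165.0)),tri(w,c(403,271),t,(184.4,202)))
a,b=atz(w,c(404,246),.086),atz(w,c(402.3,315),.086); print('bar',a,b,(a+b)/2)
for z in (.058,): a,b=atz(w,c(408,125),z),atz(w,c(400,380),z-.013); print(np.degrees(np.arctan2(*(a-b)[1::-1])))
```

```text
disc [0.58972321 0.2166214  0.06      ]
disc tri (array([0.5912006 , 0.21644476, 0.05619648]), array([-1.41252506, -0.68352659]), array([-0.27213741, -0.00914887])) (array([0.58845552, 0.21002813, 0.09387433]), array([0.02002528, 0.51843208]), array([0.10843028, 0.01358502]))
bar [0.58547247 0.19622707 0.086     ] [0.59394208 0.23861712 0.086     ] [0.58970728 0.21742209 0.086     ]
-101.65616332718356
```

>>> jog_arm(
  plan=[
    [[0.4,0,0,0.08,0,0,1.6],[0.4,0,0,0.12,0,0,1.6],[0.4,0,0,0.14,0,0,1.6],[0.4,0,0,0.15,0,0,1.6],[0.4,0,0,0.157,0,0,1.6],[0.4,0,0,0.157,0,0,1.6],[0.4,0,0,0.157,0,0,1.6]],
  ],
)

```text
clock: 2.82
tool_pos: [0.5911, 0.2171, 0.0646]
orientation: [-179.9, 0.1, -101.6]
force: [-0.1, 0.3, -0.5]
opening: 0.0357
gripper_force: 0.0
```

>>> jog_arm(
  plan=[
    [[0.4,0,0,0.001,0,0,0],[0.4,0,0,0.002,0,0,0],[0.4,0,0,0.002,0,0,0]],
  ],
)

```text
clock: 3.2
tool_pos: [0.5905, 0.2167, 0.0616]
orientation: [-180.0, 0.0, -101.6]
force: [-0.1, 0.1, 0.2]
opening: 0.0351
gripper_force: 0.0
```

>>> jog_arm(
  plan=[
    [[0.4,0,0,0.0005,0,0,0],[0.4,0,0,0.001,0,0,0],[0.4,0,0,0.001,0,0,0]],
  ],
)

```text
clock: 3.58
tool_pos: [0.5905, 0.2167, 0.0605]
orientation: [180.0, -0.0, -101.6]
force: [-0.7, -0.3, -0.5]
opening: 0.0352
gripper_force: 0.0
```

>>> jog_arm(
  plan=[
    [[0.4,0,0,0.0005,0,0,0],[0.4,0,0,0.0005,0,0,0]],
  ],
)

```text
clock: 3.82
tool_pos: [0.5906, 0.2168, 0.0604]
orientation: [-180.0, 0.0, -101.6]
force: [-1.2, -0.6, 3.0]
opening: 0.035
gripper_force: 1.8
```

Contact at TCP z 0.0604, matching the cup top. Closing and lifting.

>>> jog_arm(
  plan=[
    [[0,0,0,0,0,0,0],[0,0,0,0,0,0,0],[0,0,0,0,0,0,0],[0,0,0,0,0,0,0],[0,0,0,0,0,0,0],[0,0,0,-0.02,0,0,0],[0,0,0,-0.05,0,0,0],[0,0,0,-0.09,0,0,0],[0,0,0,-0.14,0,0,0],[0,0,0,-0.175,0,0,0],[0,0,0,-0.175,0,0,0],[0,0,0,-0.175,0,0,0],[0,0,0,-0.175,0,0,0]],
  ],
)

```text
clock: 5.45
tool_pos: [0.5895, 0.2163, 0.2328]
orientation: [179.8, -0.1, -101.6]
force: [-0.1, -0.5, -2.9]
opening: 0.0138
gripper_force: 31.2
```

>>> jog_arm(
  plan=[
    [[0,0.03,-0.011,0,0,0,0],[0,0.07,-0.025,0,0,0,0],[0,0.11,-0.039,0,0,0,0],[0,0.15,-0.053,0,0,0,0],[0,0.19,-0.067,0,0,0,0],[0,0.23,-0.081,0,0,0,0],[0,0.265,-0.095,0,0,0,0],[0,0.29,-0.103,0,0,0,0],[0,0.302,-0.107,0,0,0,0],[0,0.302,-0.107,0,0,0,0],[0,0.302,-0.107,0,0,0,0],[0,0.302,-0.107,0,0,0,0]],
  ],
)

```text
clock: 6.95
tool_pos: [0.6346, -0.0997, 0.2351]
orientation: [180.0, 0.0, -101.5]
force: [0.1, 0.1, -2.7]
opening: 0.0139
gripper_force: 31.3
```

Run:
```python
from h import *
snap('wrist','w2'); o=ctrl.get_obs(); print(o['joint_pos'],o['tool_pos'],o['orientation'])
```

```text
[ 8.43588438e+00  1.72142692e+01 -3.00741835e+00 -5.93915824e-03
 -6.97696672e+01 -1.99711639e+01] [ 0.63461464 -0.09974278  0.23514657] [-1.79993778e+02  8.19065594e-03 -1.01537332e+02]
```

>>> jog_arm(
  plan=[
    [[0,0,0.03,0,0,0,0],[0,0,0.07,0,0,0,0],[0,0,0.11,0,0,0,0],[0,0,0.14,0,0,0,0],[0,0,0.14,0,0,0,0],[0,0,0.14,0,0,0,0],[0,0,0.14,0,0,0,0]],
  ],
)

```text
clock: 7.88
tool_pos: [0.4982, -0.0724, 0.235]
orientation: [180.0, -0.0, -101.6]
force: [0.1, 0.2, -3.5]
opening: 0.0136
gripper_force: 31.1
```

Run:
```python
from h import *
b=snap('wrist','w3'); a=load('w2'); o=ctrl.get_obs(); print(o['joint_pos'],o['tool_pos'],o['orientation'])
cv2.imwrite('pics/w23.png',cv2.resize(np.hstack([a['image'],b['image']]),(800,300),interpolation=cv2.INTER_AREA)[:,:,::-1])
for s in(a,b): print(proj(s,[.547,-.175,.13]))
```

```text
[ 1.41308946e+01  3.89745222e+00 -1.97770405e+01  5.13875786e-03
 -6.63483469e+01 -2.57367348e+01] [ 0.49808416 -0.07242124  0.23482948] [ 1.79981470e+02 -1.41572199e-02 -1.01603775e+02]
[347.0894997  76.0631902]
[170.61442841  76.79642066]
```

View pics/w23.png

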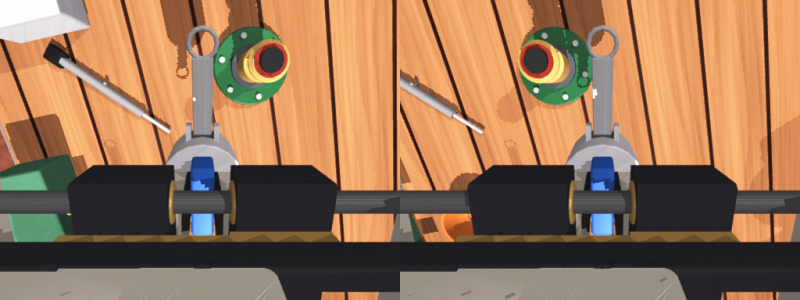

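The stub is clear in both views: seal centre at about (271,60) left and (138,60) right, in panel pixels. I'll enlarge both.

Run:
```python
from h import *
a,b=load('w2'),load('w3')
f=lambda s,u,v:cv2.resize(s['image'][v:v+100,u:u+66],None,fx=6,fy=6,interpolation=cv2.INTER_CUBIC)
cv2.imwrite('pics/c2.png',np.hstack([f(a,310,35),f(b,145,35)])[:,:,::-1])
```

```text
(no output)
```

View pics/c2.png

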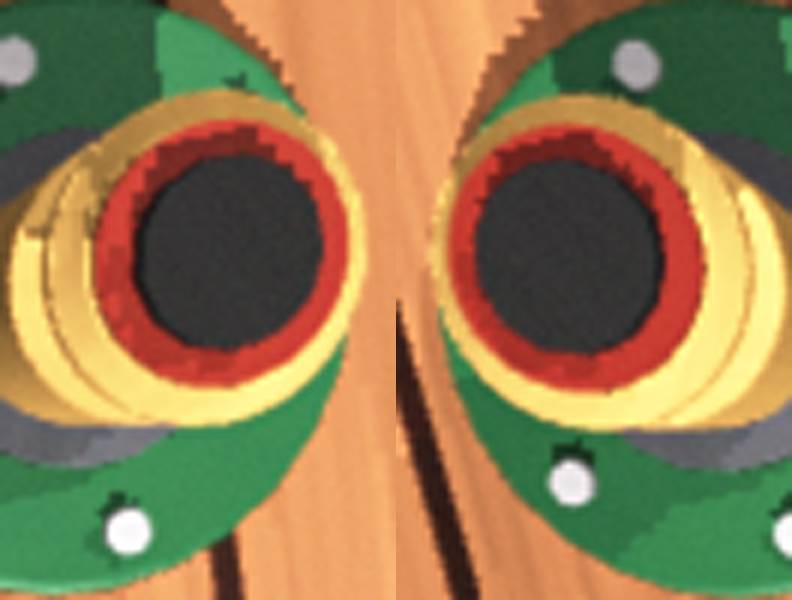

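Seal top disc: left (231,251), right (171,255). Red washer: left (220,253), right (180.5,256), in crop pixels.

Run:
```python
from h import *
a,b=load('w2'),load('w3')
c=lambda u,x,y:(u+(x+.5)/6-.5,35+(y+.5)/6-.5)
for n,p,q in(('seal',(231,251),(171,255)),('washer',(220,253),(180.5,256))): print(n,tri(a,c(310,*p),b,c(145,*q)))
```

```text
seal (array([ 0.54566033, -0.1746661 ,  0.12784864]), array([-8.14917715e-05, -2.96789971e-02]), array([0.00011174, 0.0296762 ]))
washer (array([ 0.54567942, -0.17491976,  0.12262203]), array([-0.00019709, -0.1068898 ]), array([0.00030031, 0.10687972]))
```

>>> jog_arm(
  plan=[
    [[0,0.03,-0.022,0,0,0,0],[0,0.06,-0.044,0,0,0,0],[0,0.08,-0.06,0,0,0,0],[0,0.0908,-0.0672,0,0,0,0],[0,0.0908,-0.0672,0,0,0,0],[0,0.0908,-0.0672,0,0,0,0],[0,0.0908,-0.0672,0,0,0,0],[0,0.0908,-0.0672,0,0,0,0]],
  ],
)

```text
clock: 8.93
tool_pos: [0.545, -0.1744, 0.2354]
orientation: [-180.0, 0.0, -101.6]
force: [-0.4, -0.1, -3.3]
opening: 0.0142
gripper_force: 31.8
```

Run:
```python
from h import *
o=ctrl.get_obs(); print(o['tool_pos'],o['orientation'],o['force'],o['joint_pos'])
s=snap('side','s2');snap('wrist','w4'); w=load('w4')
u,v=np.round(proj(s,[.546,-.175,.16])).astype(int)
A=cv2.resize(s['image'][v-50:v+50,u-33:u+33],None,fx=6,fy=6,interpolation=cv2.INTER_CUBIC)
B=cv2.resize(w['image'][60:300,170:340],(396,600))
cv2.imwrite('pics/c3.png',np.hstack([A,B])[:,:,::-1])
```

```text
[ 0.54497731 -0.17439595  0.23535557] [-1.79974397e+02  8.21194020e-03 -1.01556342e+02] [-0.43635881 -0.14787875 -3.29902326] [ 1.83808425e+00  1.05704695e+01 -1.18460025e+01 -2.22605907e-03
 -6.75567187e+01 -1.33935785e+01]
```

View pics/c3.png

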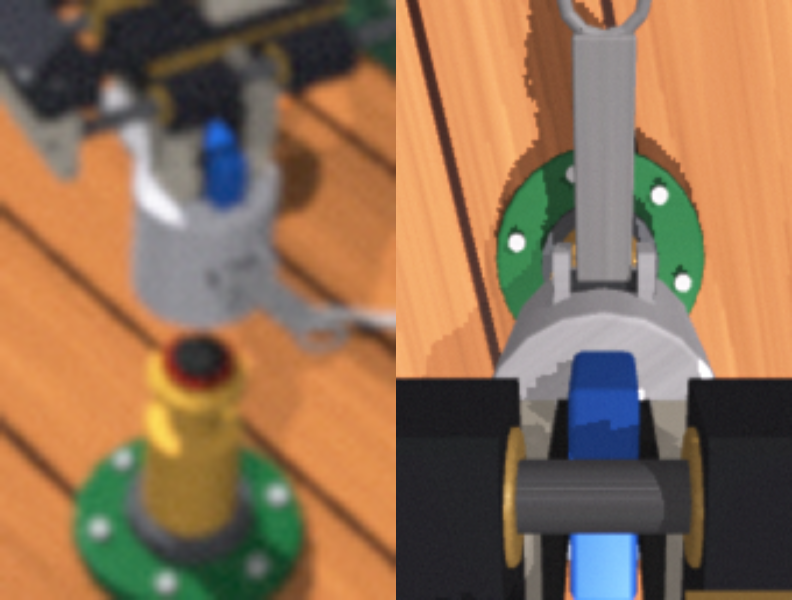

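The picture shows the cap hanging level above the stub, axes agreeing within a pixel or so (cap axis x≈205, stub ≈200 in the 6× side crop). Descending in guarded stages.

>>> jog_arm(
  plan=[
    [[0,0.0003,-0.0008,0.02,0,0,0],[0,0.0003,-0.0008,0.04,0,0,0],[0,0.0003,-0.0008,0.05,0,0,0],[0,0.0003,-0.0008,0.053,0,0,0],[0,0.0003,-0.0008,0.055,0,0,0],[0,0.0003,-0.0008,0.056,0,0,0],[0,0.0003,-0.0008,0.057,0,0,0],[0,0.0003,-0.0008,0.058,0,0,0],[0,0.0003,-0.0008,0.058,0,0,0]],
  ],
)

```text
clock: 10.15
tool_pos: [0.5457, -0.1754, 0.1771]
orientation: [180.0, -0.0, -101.6]
force: [0.4, 0.6, -2.8]
opening: 0.0135
gripper_force: 31.8
```

>>> jog_arm(
  plan=[
    [[0,0,0,0.001,0,0,0],[0,0,0,0.002,0,0,0],[0,0,0,0.003,0,0,0],[0,0,0,0.003,0,0,0]],
  ],
)

```text
clock: 10.65
tool_pos: [0.5461, -0.1753, 0.1741]
orientation: [-180.0, 0.0, -101.6]
force: [1.8, 0.2, -3.2]
opening: 0.0137
gripper_force: 31.8
```

It's over the rim with only slight lateral force. Continuing.

>>> jog_arm(
  plan=[
    [[0,0,0,0.003,0,0,0],[0,0,0,0.006,0,0,0],[0,0,0,0.009,0,0,0],[0,0,0,0.012,0,0,0],[0,0,0,0.015,0,0,0],[0,0,0,0.015,0,0,0]],
  ],
)

```text
clock: 11.4
tool_pos: [0.546, -0.1753, 0.1587]
orientation: [-180.0, 0.0, -101.6]
force: [4.7, 0.0, -4.9]
opening: 0.0135
gripper_force: 30.9
```

>>> jog_arm(
  plan=[
    [[0,0,0,0.003,0,0,0],[0,0,0,0.006,0,0,0],[0,0,0,0.009,0,0,0],[0,0,0,0.012,0,0,0],[0,0,0,0.014,0,0,0],[0,0,0,0.014,0,0,0]],
  ],
)

```text
clock: 12.15
tool_pos: [0.546, -0.1753, 0.1449]
orientation: [-180.0, 0.0, -101.6]
force: [6.0, 0.3, -3.8]
opening: 0.0139
gripper_force: 31.0
```

>>> jog_arm(
  plan=[
    [[0,-0.0001,-0.0006,0,0,0,0],[0,-0.0001,-0.0006,0,0,0,0],[0,-0.0001,-0.0006,0.001,0,0,0],[0,-0.0001,-0.0006,0.002,0,0,0],[0,-0.0001,-0.0006,0.002,0,0,0]],
  ],
)

```text
clock: 12.78
tool_pos: [0.5462, -0.1754, 0.1429]
orientation: [180.0, -0.0, -101.6]
force: [2.4, 0.6, -1.5]
opening: 0.0136
gripper_force: 31.1
```

Run:
```python
from h import *
o=ctrl.get_obs(); print(o['tool_pos'],o['force'],o['moment'],o['orientation'])
```

```text
[ 0.54618437 -0.1753722   0.14291924] [ 2.43970943  0.64299064 -1.54898683] [ 0.47614161 -1.23457435 -0.00791017] [ 1.79979833e+02 -2.91080074e-03 -1.01600173e+02]
```

>>> jog_arm(
  plan=[
    [[0,-0.0001,-0.0004,0.001,0,0,0],[0,-0.0001,-0.0004,0.002,0,0,0],[0,-0.0001,-0.0004,0.003,0,0,0],[0,-0.0001,-0.0004,0.003,0,0,0]],
  ],
)

```text
clock: 13.28
tool_pos: [0.5463, -0.1754, 0.1397]
orientation: [179.9, -0.0, -101.6]
force: [-0.0, 0.1, -3.2]
opening: 0.0135
gripper_force: 31.0
```

>>> jog_arm(
  plan=[
    [[0,0,0,0.001,0,0,0],[0,0,0,0.002,0,0,0],[0,0,0,0.003,0,0,0],[0,0,0,0.003,0,0,0]],
  ],
)

```text
clock: 13.78
tool_pos: [0.5465, -0.1754, 0.1369]
orientation: [180.0, -0.0, -101.6]
force: [0.5, -0.5, -3.0]
opening: 0.0135
gripper_force: 31.1
```

>>> jog_arm(
  plan=[
    [[0,0,0,0.0007,0,0,0],[0,0,0,0.0014,0,0,0],[0,0,0,0.002,0,0,0],[0,0,0,0.002,0,0,0]],
  ],
)

```text
clock: 14.28
tool_pos: [0.5468, -0.1754, 0.1353]
orientation: [-180.0, -0.0, -101.6]
force: [-2.5, 0.5, 3.2]
opening: 0.0138
gripper_force: 31.5
```

Seal contact; proceeding in small steps.

>>> jog_arm(
  plan=[
    [[0,0,0,0.0005,0,0,0],[0,0,0,0.001,0,0,0],[0,0,0,0.001,0,0,0]],
  ],
)

```text
clock: 14.65
tool_pos: [0.5468, -0.1754, 0.134]
orientation: [180.0, -0.0, -101.6]
force: [-2.3, 0.4, 2.4]
opening: 0.0138
gripper_force: 31.5
```

>>> jog_arm(
  plan=[
    [[0,0,0,0.0005,0,0,0],[0,0,0,0.001,0,0,0],[0,0,0,0.001,0,0,0]],
  ],
)

```text
clock: 15.02
tool_pos: [0.5468, -0.1754, 0.133]
orientation: [180.0, -0.0, -101.6]
force: [-2.7, -0.5, 2.2]
opening: 0.0139
gripper_force: 31.5
```

>>> jog_arm(
  plan=[
    [[0,0,0,0.0005,0,0,0],[0,0,0,0.0005,0,0,0]],
  ],
)

```text
clock: 15.28
tool_pos: [0.5468, -0.1754, 0.1325]
orientation: [180.0, -0.0, -101.6]
force: [-2.6, -0.3, 1.4]
opening: 0.0142
gripper_force: 31.5
```

>>> jog_arm(
  plan=[
    [[0,0,0,0.0005,0,0,0],[0,0,0,0.0005,0,0,0]],
  ],
)

```text
clock: 15.52
tool_pos: [0.5467, -0.1754, 0.132]
orientation: [180.0, -0.0, -101.6]
force: [-2.7, 0.1, 2.4]
opening: 0.014
gripper_force: 31.5
```

>>> jog_arm(
  plan=[
    [[0,0,0,0.0005,0,0,0],[0,0,0,0.0005,0,0,0]],
  ],
)

```text
clock: 15.78
tool_pos: [0.5468, -0.1754, 0.1315]
orientation: [180.0, -0.0, -101.6]
force: [-2.1, 0.6, 1.8]
opening: 0.0139
gripper_force: 31.5
```

>>> jog_arm(
  plan=[
    [[0,0,0,0.0005,0,0,0],[0,0,0,0.0005,0,0,0]],
  ],
)

```text
clock: 16.02
tool_pos: [0.5468, -0.1754, 0.1313]
orientation: [-180.0, -0.0, -101.6]
force: [-3.5, 0.7, 4.2]
opening: 0.014
gripper_force: 31.7
```

>>> jog_arm(
  plan=[
    [[0,0,0,0.0004,0,0,0],[0,0,0,0.0004,0,0,0]],
  ],
)

```text
clock: 16.27
tool_pos: [0.5468, -0.1754, 0.1312]
orientation: [-180.0, -0.0, -101.6]
force: [-4.4, 0.8, 6.9]
opening: 0.0139
gripper_force: 31.9
```

>>> jog_arm(
  plan=[
    [[0,0,0.0003,0.0003,0,0,0],[0,0,0.0003,0.0006,0,0,0],[0,0,0.0003,0.0006,0,0,0]],
  ],
)

```text
clock: 16.65
tool_pos: [0.5468, -0.1754, 0.1311]
orientation: [-179.9, -0.0, -101.6]
force: [-4.2, 0.9, 10.9]
opening: 0.014
gripper_force: 32.1
```

>>> jog_arm(
  plan=[
    [[0,0,0,0.0002,0,0,0],[0,0,0,0.0002,0,0,0]],
  ],
)

```text
clock: 16.9
tool_pos: [0.5468, -0.1754, 0.131]
orientation: [-179.9, -0.0, -101.6]
force: [-5.0, 2.0, 11.6]
opening: 0.0138
gripper_force: 32.2
```

>>> jog_arm(
  plan=[
    [[0,0,0,0.0003,0,0,0],[0,0,0,0.0006,0,0,0],[0,0,0,0.0006,0,0,0]],
  ],
)

```text
clock: 17.27
tool_pos: [0.5468, -0.1754, 0.1309]
orientation: [-179.9, -0.0, -101.6]
force: [-6.7, 2.2, 14.6]
opening: 0.0136
gripper_force: 32.5
```

>>> jog_arm(
  plan=[
    [[0,0,0,0.0004,0,0,0],[0,0,0,0.0004,0,0,0]],
  ],
)

```text
clock: 17.52
tool_pos: [0.5468, -0.1754, 0.1308]
orientation: [-179.9, -0.0, -101.6]
force: [-6.8, 2.7, 17.3]
opening: 0.0138
gripper_force: 32.7
```

>>> jog_arm(
  plan=[
    [[0,0,0,0.0003,0,0,0],[0,0,0,0.0003,0,0,0],[0,0,0,0.0003,0,0,0],[0,0,0,0.0003,0,0,0],[0,0,0,0.0003,0,0,0],[0,0,0,0.0003,0,0,0]],
  ],
)

```text
clock: 18.27
tool_pos: [0.5468, -0.1754, 0.1307]
orientation: [-179.9, -0.0, -101.6]
force: [-8.3, 2.9, 18.4]
opening: 0.0141
gripper_force: 32.8
```

>>> jog_arm(
  plan=[
    [[0,0,0,0,0,0,0],[0,0,0,0,0,0,0],[0,0,0,0,0,0,0],[0,0,0,0,0,0,0],[0,0,0,0,0,0,0],[0,0,0,0,0,0,0],[0,0,0,0,0,0,0],[0,0,0,0,0,0,0],[0,0,0,0,0,0,0]],
  ],
)

```text
clock: 19.4
tool_pos: [0.5468, -0.1754, 0.1307]
orientation: [-179.9, -0.0, -101.6]
force: [-8.2, 3.9, 19.2]
opening: 0.0141
gripper_force: 32.8
```

Run:
```python
from h import *
for i in range(3):
    o=ctrl.get_obs(); print(o['tool_pos'],o['force'],o['moment'],o['orientation'])
```

```text
[ 0.54683366 -0.17544959  0.13068146] [-8.18377822  3.90307804 19.20576575] [1.25195767 3.07219085 0.0150559 ] [-1.79906121e+02 -1.96577208e-02 -1.01557146e+02]
[ 0.54683366 -0.17544959  0.13068146] [-8.18377822  3.90307804 19.20576575] [1.25195767 3.07219085 0.0150559 ] [-1.79906121e+02 -1.96577208e-02 -1.01557146e+02]
[ 0.54683366 -0.17544959  0.13068146] [-8.18377822  3.90307804 19.20576575] [1.25195767 3.07219085 0.0150559 ] [-1.79906121e+02 -1.96577208e-02 -1.01557146e+02]
```

Held at about 19 N reading plus 3 N cap weight for over a second; grip sits about 24 mm above the rim. Unloading, releasing and rising.

>>> jog_arm(
  plan=[
    [[0,0,0,-0.001,0,0,0],[0,0,0,-0.0018,0,0,0],[0.35,0,0,-0.0018,0,0,0],[0.35,0,0,-0.0018,0,0,0],[0.4,0,0,-0.0018,0,0,0],[0.4,0,0,-0.005,0,0,0],[0.4,0,0,-0.015,0,0,0],[0.4,0,0,-0.03,0,0,0],[0.4,0,0,-0.06,0,0,0],[0.4,0,0,-0.1,0,0,0],[0,0.03,0,-0.1,0,-10,0],[0,0.066,0,-0.1,0,-20,0],[0,0.066,0,-0.1,0,-30,0],[0,0.066,0,-0.1,0,-30,0],[0,0.066,0,-0.1,0,-30,0],[0,0.066,0,-0.1,0,-30,0]],
  ],
)

```text
clock: 21.4
tool_pos: [0.5335, -0.2388, 0.2295]
orientation: [-179.9, 29.9, -101.4]
force: [0.0, 0.6, -0.6]
opening: 0.0007
gripper_force: 0.0
```

```bash
cat > cam.py <<'E'
from h import *
C=np.array([.5468,-.1754]); ZH=.1042
def rel(yawdir):
    o=ctrl.get_obs(); e=np.array([np.cos(np.radians(yawdir)),np.sin(np.radians(yawdir))])
    d=o['tool_pos'][:2]-C; return o,np.array([d@e,o['tool_pos'][2]]),d@np.array([-e[1],e[0]])
def path(cur,th,sgn,alphas,levs,over):
    # tip centre target in (r,z) -> shift in tool x,z from cur; sgn=+1: tool x outward
    t=np.radians(th); X=np.array([np.cos(t),-np.sin(t)]); Z=np.array([-np.sin(t),-np.cos(t)])
    for a,L,ov in zip(alphas,levs,over):
        A=np.radians(a); n=np.array([np.sin(A),np.cos(A)])
        p=np.array([.03,ZH])+L*np.array([np.cos(A),-np.sin(A)])+n*(.003+.0095*abs(np.sin(t-A))-ov)
        d=p-cur; print(a,np.round(p,4),'dx %.4f dz %.4f'%(sgn*(d@X),d@Z))
E
python3 - <<'E'
from cam import *
o,c,off=rel(-101.6); print(c,off,o['orientation'],o['joint_pos'],o['force'],o['opening'])
al=np.r_[-24,-20:66:5,65]; n=len(al); path(c,30,1,al,np.linspace(.044,.05,n),np.r_[-.012,np.zeros(n-1)])
s=snap('side','s3'); w=snap('wrist','w5')
u,v=np.round(proj(s,[.546,-.175,.12])).astype(int)
A=cv2.resize(s['image'][v-50:v+50,u-40:u+40],(480,600),interpolation=cv2.INTER_CUBIC); t=snap('top','t3'); u,v=np.round(proj(t,[.546,-.175,.12])).astype(int)
B=cv2.resize(t['image'][v-50:v+50,u-26:u+26],(312,600),interpolation=cv2.INTER_CUBIC)
cv2.imwrite('pics/c4.png',np.hstack([A,B])[:,:,::-1])
E
```

```text
[0.06481881 0.22950539] -0.0002703276433042402 [-179.92737936   29.91625008 -101.43793571] [-25.61979243  19.92127748   5.30836996 -29.10172727 -84.16735917
  19.45306137] [ 0.01588114  0.63645345 -0.59882298] 0.0006842375999007045
-24 [0.061  0.1428] dx 0.0400 dz 0.0770
-20 [0.0681 0.129 ] dx 0.0531 dz 0.0854
-15 [0.0706 0.1251] dx 0.0572 dz 0.0875
-10 [0.0727 0.121 ] dx 0.0611 dz 0.0901
-5 [0.0744 0.1166] dx 0.0647 dz 0.0930
0 [0.0756 0.112 ] dx 0.0681 dz 0.0964
5 [0.0763 0.1072] dx 0.0711 dz 0.1002
10 [0.0766 0.1023] dx 0.0738 dz 0.1042
15 [0.0764 0.0974] dx 0.0760 dz 0.1086
20 [0.0756 0.0925] dx 0.0778 dz 0.1132
25 [0.0744 0.0877] dx 0.0791 dz 0.1180
30 [0.0726 0.0831] dx 0.0800 dz 0.1229
35 [0.0713 0.0799] dx 0.0804 dz 0.1263
40 [0.0698 0.0768] dx 0.0807 dz 0.1297
45 [0.0681 0.0738] dx 0.0807 dz 0.1332
50 [0.0661 0.0709] dx 0.0804 dz 0.1367
55 [0.0639 0.068 ] dx 0.0799 dz 0.1403
60 [0.0614 0.0653] dx 0.0791 dz 0.1439
65 [0.0587 0.0627] dx 0.0780 dz 0.1475
65 [0.0588 0.0625] dx 0.0783 dz 0.1477
```

View pics/c4.png

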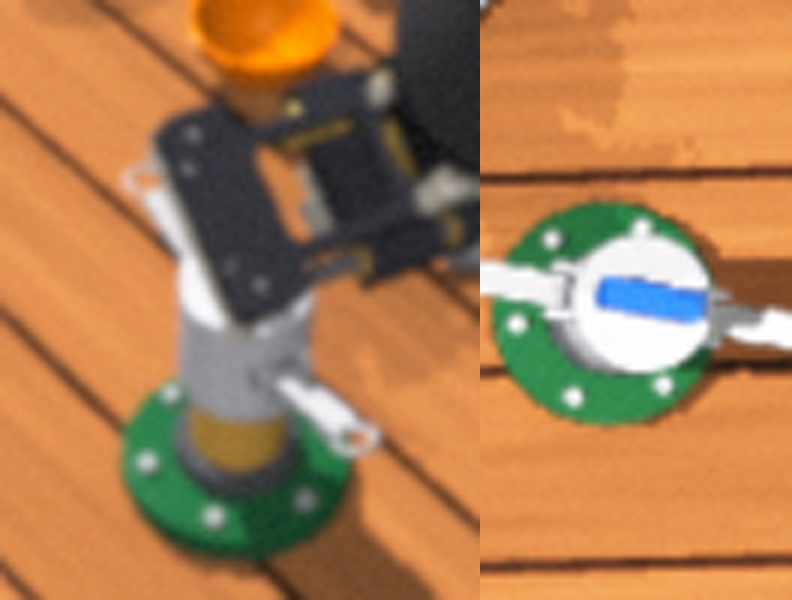

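The picture shows the cap seated level on the stub, both arms still out, tool tilted beside the −y-side arm. Swinging this arm now in two guarded stages.

>>> jog_arm(
  plan=[
    [[0,0.02,0,0.035,0,0,0],[0,0.04,0,0.077,0,0,0],[0,0.047,0,0.081,0,0,0],[0,0.053,0,0.085,0,0,0],[0,0.057,0,0.0875,0,0,0],[0,0.061,0,0.09,0,0,0],[0,0.0645,0,0.093,0,0,0],[0,0.068,0,0.0965,0,0,0],[0,0.071,0,0.1,0,0,0],[0,0.071,0,0.1,0,0,0]],
  ],
)

```text
clock: 22.8
tool_pos: [0.5307, -0.2514, 0.1059]
orientation: [180.0, 30.0, -101.6]
force: [0.6, 0.6, 0.3]
opening: 0.0003
gripper_force: 0.3
```

Run:
```python
from cam import *
o,c,off=rel(-101.6); print(c,off,o['force'])
al=np.r_[5:66:5,65,65]; n=len(al); path(c,30,1,al,np.linspace(.0455,.05,n),np.r_[np.zeros(n-2),.001,.002])
```

```text
[0.07764458 0.10591099] -0.0005083114286382918 [0.59063834 0.57145452 0.34078592]
5 [0.0759 0.1072] dx -0.0021 dz -0.0003
10 [0.0762 0.1024] dx 0.0005 dz 0.0038
15 [0.076  0.0975] dx 0.0028 dz 0.0081
20 [0.0753 0.0927] dx 0.0045 dz 0.0127
25 [0.074  0.0879] dx 0.0059 dz 0.0174
30 [0.0723 0.0832] dx 0.0067 dz 0.0223
35 [0.071  0.0801] dx 0.0072 dz 0.0256
40 [0.0696 0.0771] dx 0.0074 dz 0.0290
45 [0.0679 0.0741] dx 0.0074 dz 0.0325
50 [0.0659 0.0711] dx 0.0072 dz 0.0360
55 [0.0637 0.0683] dx 0.0067 dz 0.0395
60 [0.0612 0.0656] dx 0.0059 dz 0.0431
65 [0.0585 0.063 ] dx 0.0049 dz 0.0467
65 [0.0577 0.0623] dx 0.0046 dz 0.0477
65 [0.057  0.0616] dx 0.0043 dz 0.0487
```

>>> jog_arm(
  plan=[
    [[0,0.0005,0,0.004,0,0,0],[0,0.003,0,0.008,0,0,0],[0,0.0045,0,0.0125,0,0,0],[0,0.006,0,0.0175,0,0,0],[0,0.0067,0,0.022,0,0,0],[0,0.0067,0,0.022,0,0,0]],
  ],
)

```text
clock: 23.55
tool_pos: [0.5317, -0.2459, 0.0835]
orientation: [179.9, 30.0, -101.6]
force: [0.8, -0.8, 0.8]
opening: 0.0008
gripper_force: 0.2
```

>>> jog_arm(
  plan=[
    [[0,0.0005,0,0.0035,0,0,0],[0,0.0007,0,0.007,0,0,0],[0,0.0007,0,0.0105,0,0,0],[0,0.0005,0,0.014,0,0,0],[0,0.0005,0,0.014,0,0,0]],
  ],
)

```text
clock: 24.18
tool_pos: [0.5332, -0.2395, 0.0713]
orientation: [180.0, 30.0, -101.6]
force: [0.2, 0.1, 1.8]
opening: 0.0006
gripper_force: 0.5
```

Run:
```python
from cam import *
o,c,off=rel(-101.6); print(c,off,o['force'])
al=np.r_[55,60,65,65,65]; n=len(al); path(c,30,1,al,np.linspace(.049,.05,n),np.r_[np.zeros(n-2),.001,.002])
s=snap('side','s4')
u,v=np.round(proj(s,[.546,-.175,.12])).astype(int)
cv2.imwrite('pics/c5.png',cv2.resize(s['image'][v-50:v+50,u-40:u+60],(600,600),interpolation=cv2.INTER_CUBIC)[:,:,::-1])
```

```text
[0.06554258 0.07134256] -0.00044103963490814776 [0.15619486 0.09960429 1.80203285]
55 [0.0639 0.0681] dx 0.0002 dz 0.0037
60 [0.0613 0.0654] dx -0.0007 dz 0.0072
65 [0.0586 0.0629] dx -0.0018 dz 0.0108
65 [0.0578 0.0623] dx -0.0022 dz 0.0117
65 [0.057  0.0616] dx -0.0026 dz 0.0127
```

View pics/c5.png

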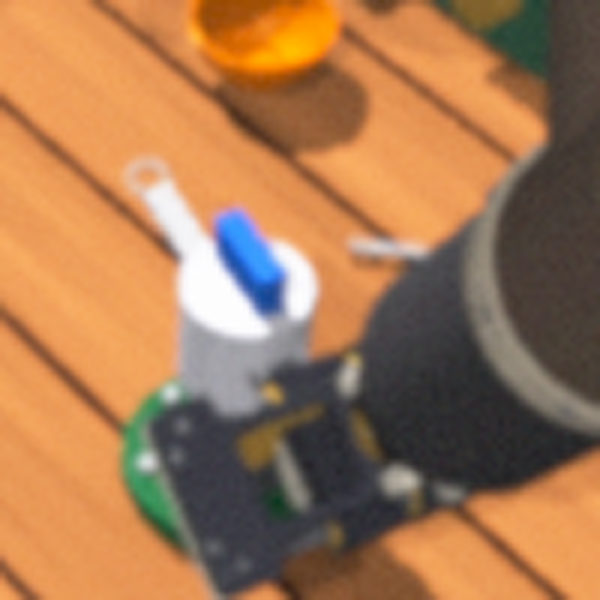

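The cap is still level and seated, and the swung arm is hidden behind the gripper. I'm continuing toward the stop in small steps.

>>> jog_arm(
  plan=[
    [[0,0.0002,0,0.002,0,0,0],[0,0.0002,0,0.0037,0,0,0],[0,-0.0003,0,0.0055,0,0,0],[0,-0.0007,0,0.0072,0,0,0],[0,-0.0007,0,0.0072,0,0,0]],
  ],
)

```text
clock: 24.85
tool_pos: [0.5341, -0.2355, 0.0657]
orientation: [180.0, 30.0, -101.6]
force: [0.1, -0.6, 2.0]
opening: 0.0006
gripper_force: 0.7
```

>>> jog_arm(
  plan=[
    [[0,-0.0005,0,0.0015,0,0,0],[0,-0.001,0,0.0027,0,0,0],[0,-0.001,0,0.0027,0,0,0]],
  ],
)

```text
clock: 25.22
tool_pos: [0.5345, -0.2333, 0.0639]
orientation: [180.0, 30.0, -101.6]
force: [0.1, -0.9, 2.5]
opening: 0.0003
gripper_force: 0.8
```

Run:
```python
from cam import *
o,c,off=rel(-101.6); print(c,off,o['force'])
path(c,30,1,[60,65,65,65],[.05]*4,[0,0,.001,.002])
```

```text
[0.05919896 0.06386775] -0.0003583954289790265 [ 0.0860831  -0.91810347  2.45079625]
60 [0.0617 0.0648] dx 0.0017 dz -0.0020
65 [0.0588 0.0625] dx 0.0004 dz 0.0014
65 [0.0579 0.062 ] dx -0.0002 dz 0.0022
65 [0.057  0.0616] dx -0.0008 dz 0.0031
```

>>> jog_arm(
  plan=[
    [[0,-0.0006,0,0.0008,0,0,0],[0,-0.0012,0,0.0016,0,0,0],[0,-0.0012,0,0.0016,0,0,0]],
  ],
)

```text
clock: 25.6
tool_pos: [0.5349, -0.2316, 0.063]
orientation: [180.0, 30.0, -101.6]
force: [-1.1, -1.8, 1.6]
opening: 0.0003
gripper_force: 1.0
```

>>> jog_arm(
  plan=[
    [[0,-0.0006,0,0.0008,0,0,0],[0,-0.0012,0,0.0016,0,0,0],[0,-0.0012,0,0.0016,0,0,0]],
  ],
)

```text
clock: 25.98
tool_pos: [0.5353, -0.2303, 0.0625]
orientation: [-180.0, 30.0, -101.6]
force: [-1.5, -4.1, 1.4]
opening: 0.0005
gripper_force: 2.3
```

>>> jog_arm(
  plan=[
    [[0,-0.0006,0,0.0008,0,0,0],[0,-0.0006,0,0.0008,0,0,0]],
  ],
)

```text
clock: 26.22
tool_pos: [0.5355, -0.2299, 0.0622]
orientation: [-180.0, 29.9, -101.6]
force: [-1.7, -6.0, 2.7]
opening: 0.0005
gripper_force: 3.7
```

>>> jog_arm(
  plan=[
    [[0,-0.0006,0,0.0008,0,0,0],[0,-0.0006,0,0.0008,0,0,0]],
  ],
)

```text
clock: 26.48
tool_pos: [0.5356, -0.2297, 0.062]
orientation: [-179.9, 29.9, -101.6]
force: [-3.0, -8.4, 5.0]
opening: 0.0005
gripper_force: 4.9
```

>>> jog_arm(
  plan=[
    [[0,-0.0006,0,0.0008,0,0,0],[0,-0.0006,0,0.0008,0,0,0]],
  ],
)

```text
clock: 26.72
tool_pos: [0.5357, -0.2294, 0.0618]
orientation: [-179.9, 29.8, -101.5]
force: [-3.5, -11.0, 5.9]
opening: 0.0007
gripper_force: 6.2
```

Firm stop: the force is along the arm's normal, 13 N, with no further travel. Backing out and rising.

>>> jog_arm(
  plan=[
    [[0,0.004,0,-0.003,0,0,0],[0,0.013,0,-0.0075,0,0,0],[0,0.01,0,-0.035,0,0,0],[0,-0.004,0,-0.067,0,0,0],[0,-0.03,0,-0.1,0,0,0],[0,-0.074,0,-0.148,0,0,0],[0,-0.074,0,-0.148,0,0,0],[0,-0.074,0,-0.148,0,0,0]],
  ],
)

```text
clock: 27.72
tool_pos: [0.5338, -0.2364, 0.2264]
orientation: [-180.0, 30.0, -101.6]
force: [-0.3, -0.3, -1.4]
opening: 0.0001
gripper_force: 0.0
```

Run:
```python
from cam import *
o,c,off=rel(-101.6); print(c,off,o['force'],o['orientation'])
s=snap('side','s5');t=snap('top','t5')
u,v=np.round(proj(s,[.546,-.175,.12])).astype(int)
A=cv2.resize(s['image'][v-50:v+50,u-40:u+40],(480,600),interpolation=cv2.INTER_CUBIC); u,v=np.round(proj(t,[.546,-.175,.12])).astype(int)
B=cv2.resize(t['image'][v-50:v+50,u-26:u+26],(312,600),interpolation=cv2.INTER_CUBIC)
cv2.imwrite('pics/c6.png',np.hstack([A,B])[:,:,::-1])
```

```text
[0.06237357 0.22642297] -0.0004305193415299607 [-0.26848157 -0.28122408 -1.44342746] [-179.9687035    30.03579078 -101.56343488]
```

View pics/c6.png

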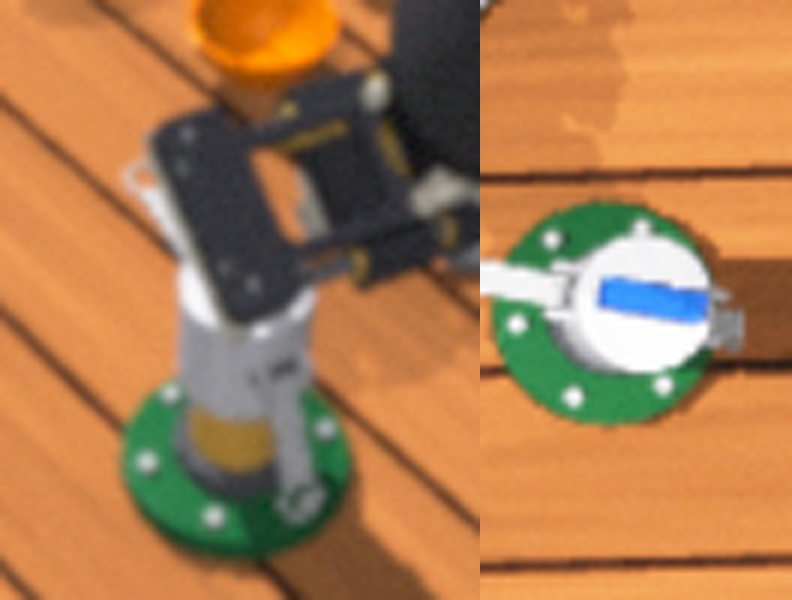

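The −y-side arm hangs fully down (pixels (290,380)–(300,500)) and the cap is level. I'm going to the other side, tilting the other way.

>>> jog_arm(
  plan=[
    [[0,-0.018,0,0.0105,0,10,0],[0,-0.036,0,0.021,0,20,0],[0,-0.054,0,0.0315,0,30,0],[0,-0.072,0,0.042,0,40,0],[0,-0.09,0,0.0525,0,50,0],[0,-0.11,0,0.0635,0,60,0],[0,-0.11,0,0.0635,0,60,0],[0,-0.11,0,0.0635,0,60,0],[0,-0.11,0,0.0635,0,60,0]],
  ],
)

```text
clock: 28.95
tool_pos: [0.5591, -0.1134, 0.2263]
orientation: [180.0, -29.9, -101.7]
force: [0.3, -0.7, 0.4]
opening: 0.0008
gripper_force: 0.0
```

Run:
```python
from cam import *
o,c,off=rel(78.4); print(c,off,o['force'],o['orientation'],o['joint_pos'])
al=np.r_[-24,-20:66:5]; n=len(al); path(c,30,-1,al,np.linspace(.044,.05,n),np.r_[-.012,np.zeros(n-1)])
```

```text
[0.0632284  0.22629709] 0.00042918681330938487 [ 0.27295825 -0.72113823  0.38277776] [ 179.9832915   -29.94477495 -101.69878253] [ 23.54599499  15.64265682 -22.8673298   25.41656533 -71.70296849
 -47.68626767]
-24 [0.061  0.1428] dx -0.0398 dz 0.0734
-20 [0.0681 0.129 ] dx -0.0529 dz 0.0818
-15 [0.0706 0.1251] dx -0.0570 dz 0.0839
-10 [0.0727 0.121 ] dx -0.0609 dz 0.0865
-5 [0.0744 0.1166] dx -0.0646 dz 0.0894
0 [0.0757 0.112 ] dx -0.0679 dz 0.0928
5 [0.0764 0.1072] dx -0.0710 dz 0.0966
10 [0.0767 0.1023] dx -0.0737 dz 0.1006
15 [0.0765 0.0974] dx -0.0759 dz 0.1050
20 [0.0758 0.0925] dx -0.0778 dz 0.1096
25 [0.0745 0.0877] dx -0.0791 dz 0.1144
30 [0.0728 0.083 ] dx -0.0799 dz 0.1194
35 [0.0715 0.0798] dx -0.0804 dz 0.1227
40 [0.07   0.0767] dx -0.0807 dz 0.1262
45 [0.0683 0.0736] dx -0.0807 dz 0.1297
50 [0.0663 0.0707] dx -0.0805 dz 0.1332
55 [0.064  0.0678] dx -0.0799 dz 0.1368
60 [0.0615 0.0651] dx -0.0792 dz 0.1405
65 [0.0588 0.0625] dx -0.0781 dz 0.1441
```

>>> jog_arm(
  plan=[
    [[0,-0.02,0,0.035,0,0,0],[0,-0.04,0,0.0735,0,0,0],[0,-0.047,0,0.078,0,0,0],[0,-0.053,0,0.082,0,0,0],[0,-0.057,0,0.084,0,0,0],[0,-0.061,0,0.0865,0,0,0],[0,-0.0645,0,0.0895,0,0,0],[0,-0.068,0,0.093,0,0,0],[0,-0.071,0,0.0965,0,0,0],[0,-0.0737,0,0.1005,0,0,0],[0,-0.076,0,0.105,0,0,0],[0,-0.0778,0,0.1095,0,0,0],[0,-0.0778,0,0.1095,0,0,0]],
  ],
)

```text
clock: 30.58
tool_pos: [0.5618, -0.1001, 0.0922]
orientation: [180.0, -30.0, -101.6]
force: [0.2, -0.2, -0.6]
opening: 0.0007
gripper_force: 0.3
```

>>> jog_arm(
  plan=[
    [[0,-0.0013,0,0.005,0,0,0],[0,-0.0021,0,0.01,0,0,0],[0,-0.0026,0,0.0132,0,0,0],[0,-0.0029,0,0.0167,0,0,0],[0,-0.0029,0,0.0202,0,0,0],[0,-0.0027,0,0.0237,0,0,0],[0,-0.0027,0,0.0237,0,0,0]],
  ],
)

```text
clock: 31.45
tool_pos: [0.5599, -0.1094, 0.0705]
orientation: [180.0, -30.0, -101.6]
force: [1.0, -0.0, 1.4]
opening: 0.0001
gripper_force: 0.5
```

>>> jog_arm(
  plan=[
    [[0,0.0003,0,0.0018,0,0,0],[0,0.0006,0,0.0036,0,0,0],[0,0.001,0,0.0055,0,0,0],[0,0.0013,0,0.0073,0,0,0],[0,0.0013,0,0.0073,0,0,0]],
  ],
)

```text
clock: 32.08
tool_pos: [0.559, -0.1141, 0.065]
orientation: [180.0, -30.0, -101.6]
force: [0.2, -0.1, 0.7]
opening: 0.0006
gripper_force: 0.7
```

>>> jog_arm(
  plan=[
    [[0,0.0006,0,0.002,0,0,0],[0,0.0011,0,0.0035,0,0,0],[0,0.0011,0,0.0035,0,0,0]],
  ],
)

```text
clock: 32.45
tool_pos: [0.5585, -0.1167, 0.0625]
orientation: [180.0, -30.0, -101.6]
force: [0.3, 0.9, 1.7]
opening: 0.0003
gripper_force: 0.8
```

Run:
```python
from cam import *
o,c,off=rel(78.4); print(c,off,o['force'],o['orientation'])
```

```text
[0.05981335 0.06250309] 0.00037245619626326157 [0.31785589 0.85226641 1.66227219] [ 179.99143048  -29.99995727 -101.59905927]
```

>>> jog_arm(
  plan=[
    [[0,0.0006,0,0.0008,0,0,0],[0,0.0012,0,0.0016,0,0,0],[0,0.0018,0,0.0024,0,0,0],[0,0.0018,0,0.0024,0,0,0]],
  ],
)

```text
clock: 32.95
tool_pos: [0.5589, -0.1183, 0.0616]
orientation: [-179.9, -29.9, -101.6]
force: [-0.9, 8.4, 5.2]
opening: 0.0001
gripper_force: 4.5
```

>>> jog_arm(
  plan=[
    [[0,0.0006,0,0.0008,0,0,0],[0,0.0012,0,0.0016,0,0,0],[0,0.0012,0,0.0016,0,0,0]],
  ],
)

```text
clock: 33.33
tool_pos: [0.5593, -0.1192, 0.0612]
orientation: [-179.8, -29.8, -101.6]
force: [-2.6, 14.8, 8.1]
opening: 0.0003
gripper_force: 7.9
```

>>> jog_arm(
  plan=[
    [[0,0.0006,0,0.0008,0,0,0],[0,0.0006,0,0.0008,0,0,0]],
  ],
)

```text
clock: 33.58
tool_pos: [0.5596, -0.1195, 0.0609]
orientation: [-179.8, -29.8, -101.6]
force: [-4.0, 17.1, 9.7]
opening: 0.0002
gripper_force: 9.6
```

At its stop at about 19 N, so no further. Backing out.

>>> jog_arm(
  plan=[
    [[0,-0.003,0,-0.003,0,0,0],[0,-0.013,0,-0.0075,0,0,0],[0,-0.01,0,-0.035,0,0,0],[0,0.004,0,-0.067,0,0,0],[0,-0.01,0,-0.11,0,0,0],[0,-0.03,0,-0.17,0,0,0],[0,-0.06,0,-0.2,0,0,0],[0,-0.06,0,-0.2,0,0,0],[0,-0.06,0,-0.2,0,0,0]],
  ],
)

```text
clock: 34.7
tool_pos: [0.5872, 0.0266, 0.2025]
orientation: [179.9, -30.1, -101.5]
force: [-0.2, -0.5, 0.2]
opening: 0.0
gripper_force: 0.0
```

Run:
```python
from cam import *
o,c,off=rel(78.4); print(c,off,o['force'],o['orientation'])
s=snap('side','s6');t=snap('top','t6')
u,v=np.round(proj(s,[.546,-.175,.12])).astype(int)
A=cv2.resize(s['image'][v-50:v+50,u-40:u+40],(480,600),interpolation=cv2.INTER_CUBIC); u,v=np.round(proj(t,[.546,-.175,.12])).astype(int)
B=cv2.resize(t['image'][v-50:v+50,u-26:u+26],(312,600),interpolation=cv2.INTER_CUBIC)
cv2.imwrite('pics/c7.png',np.hstack([A,B])[:,:,::-1])
```

```text
[0.20597078 0.20247882] 0.0010655901883517267 [-0.23197509 -0.52429041  0.23005583] [ 179.87589384  -30.06961013 -101.54684944]
```

View pics/c7.png

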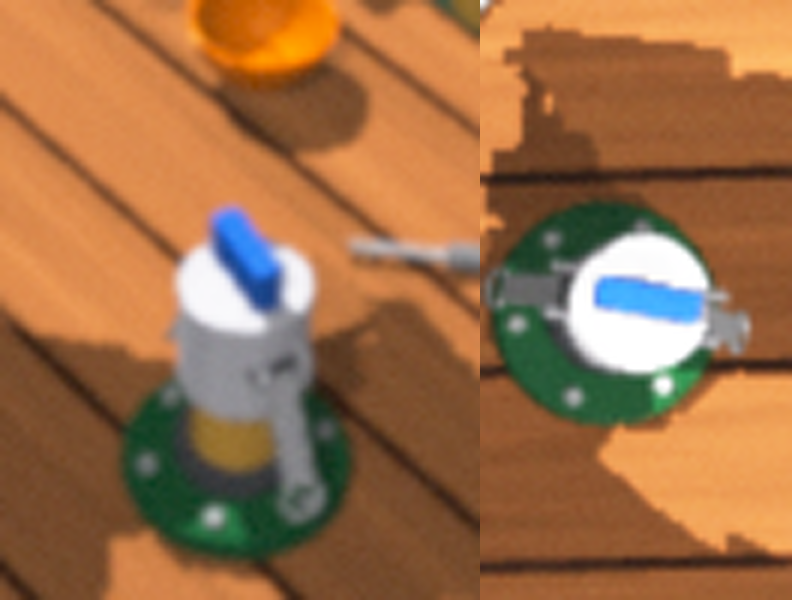

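Both arms hang down symmetrically (rings at (500,290) and (735,325) about the stub centre (614,311)). The cap is level and the tool is well clear, so I'm handing in.

```bash
python3 -c "
from plant import ctrl
print(ctrl.close_job())"
```

```text
the job is handed in; nothing more can be done
None
```

I handed the job in at about 35 s on the robot clock. The cap was pressed home with roughly 22 N for over a second, and both cam arms were swung down to firm stops, one after the other. The last camera check showed the cap level and the tool clear; I saw no verdict from the judge.

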